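Reload the sprung nests of a laser-marking fixture

ROBOT

A 6-joint arm with a two-finger parallel gripper is mounted at the origin on the work surface. World frame = base frame: x ahead of the robot, y to its left, z up, the work surface at z = 0. Lengths are in m, angles in rad, forces in N, time in s.
With the tool pointing down it reaches from about 0.25 to 0.85 m from the base axis. Payload 12.5 kg.
Tool frame: the origin (TCP) lies at the very end of the fingers, on their centre line; the grasp point (between the pads) lies 19 mm behind it; z points along the fingers, y is the line along which they close (so a half turn about z gives the same grasp; the last joint's range is limited). The gripper opens to 93 mm and grips with 3 to 60 N. Pads are 15 mm wide; open, the fingers measure 128 mm over their backs; the gripper's body (75 mm by 188 mm) begins 65 mm behind the grasp point.
Start: joints at [-1.289, 0.351, 1.652, -0, 1.139, -0.085], TCP at [0.197, -0.513, 0.219] pointing down, gripper open.
Joint ranges: [-2.75, 2.75], [-0.79, 2.1], [0.01, 2.65], [-1.57, 4.71], [0.07, 3.14], [-2.87, 2.87]. Speed limits (rad/s): [2.22, 2.22, 2.79, 3.14, 3.14, 3.14].

INTERFACE

Orientations are given as a rotation vector (axis times angle).
In Python, from bench import env gives the robot as it stands. The module is installed in compiled form; this text tells all that it offers.
- The arm moves only by the tool play_rows, never from a script. Its argument "moves" is a list that holds one entry, the list of rows, each a list of 4 numbers: the shift along the tool's x, y, z in cm, then the turn about the tool's z in degrees. A call has 1 to 5 rows; each row is the pose to reach, as a shift and turn from the pose commanded when the call began, along the tool's axes at that moment; what a row does not reach only later rows make up. A row lasts 1/10 s, in which the tool goes at most 50 mm and 8.59 degrees, less where a joint would pass 70% of its speed; a pose out of reach is approached as far as the arm can. A call with a gripper value outside its range is refused whole. "fingers" is the gripper command: -1 is fully open, 1 is shut, values between are in proportion, set as the call begins (left out, the last holds). The fingers move at their own pace and stop on an object; "newtons" is the grip in N (left out, the last holds). Time passes only in rows, so rows that repeat a pose let the fingers close. It gives the time, the measured TCP pose, the force, the opening and the grip force at its end, in the units of the state.
- env.observe(): the state, without advancing time (a new reading comes with each control period).
- env.capture(name): name is "scene" or "top" or "wrist"; returns (picture, depth): 400x640x3 uint8, blue, green, red; 400x640 float32, m along the optical axis (not along the pixel's ray), 0 where there is no reading.
- env.camera_info(name): a dict with "fx", "fy", "cx", "cy" (pixels), "dist" ([k1, k2, p1, p2, k3] as OpenCV has them; the pictures are not rectified), "extrinsics" (4x4, takes a point from world to camera coordinates); the wrist camera has in their place "mount" (4x4, takes a point from camera to tool coordinates, whose origin is the TCP and whose axes are the flange's). Camera axes: x right, y up, looking along -z (the intrinsics and any distortion apply to the point x, -y, -z); pixel columns grow to the right and rows downward; lengths in m; the calibration is good to about 2 mm. A picture is of the moment at which its call begins: read the wrist's pose just before it. camera_info takes no time and is no camera call.
- env.finish_job(): hands the job in; it is judged then, once.
The state is a dict: "t": time; "qpos": joint angles; "qd": joint speeds; "tau": joint torques, N m; "eef_pos": TCP position; "tool_rot": TCP orientation; "wrist_force": force on the tool from outside, world axes, zero at the start; "torque": the same for the moment, N m; "grip_width": finger opening in m; "finger_force": force on a finger pad.
Only numpy, scipy, OpenCV 4.12 (cv2) and the standard library are available. Lean on these libraries where they do the work, as an engineer would, in place of code of your own. Each camera call takes 0.05 s, during which the arm holds its last target. There are 200 camera calls.

TASK

Reload the laser-marking fixture: lift the amber cover plate straight up and level off its two locating pins and lay it flat on the middle of the blue mat, and set the finished lamp-driver housing (the one with the yellow marked panel) upright in the blue tray. Then load every blank housing into a nest of its own by pressing the red spring-loaded jaw back and slipping the housing down between jaw and steel stop, until it lies flat on the nest floor and is clamped against the stop. When all are loaded, press the green start button on the console right down and let go; leave the spool, screwdriver and mug alone.

Things in the scene. Friction and masses are not known exactly. Their poses are not given: they have to be found in the camera images.
- fixture: fixed aluminium base 180 (x) x 250 (y) x 12 mm, origin under its centre; x points from the steel stops to the red jaws. Four posts, 18 mm thick, at x = +-68, y = +-112 mm, tops 58 mm above the table, carry the cover. Those at (-68, +112) and (+68, -112) bear pins 10 mm thick, up to 84 mm. A dark rail 40 mm high stands behind the jaws at x = 76 to 90 mm
- nest0 (a point): y = -72 mm nest: point on its floor, 12 mm above the table, at the centre of a seated housing's underside; axes as the fixture's. The stop's face is at x = -50 mm (stop 12 mm thick, 10 mm high above this floor), the resting jaw's at +30. Four guide blocks 6 mm high (x = 24 to 48 mm either side of the middle) leave 3 mm beside a centred housing; fingertips fit between them
- nest1 (a point): middle nest: point on its floor, 12 mm above the table, at the centre of a seated housing's underside; axes as the fixture's. The stop's face is at x = -50 mm (stop 12 mm thick, 10 mm high above this floor), the resting jaw's at +30. Four guide blocks 6 mm high (x = 24 to 48 mm either side of the middle) leave 3 mm beside a centred housing; fingertips fit between them
- nest2 (a point): y = +72 mm nest: point on its floor, 12 mm above the table, at the centre of a seated housing's underside; axes as the fixture's. The stop's face is at x = -50 mm (stop 12 mm thick, 10 mm high above this floor), the resting jaw's at +30. Four guide blocks 6 mm high (x = 24 to 48 mm either side of the middle) leave 3 mm beside a centred housing; fingertips fit between them
- jaw0 (a joint): travel in m of the red jaw of nest0 towards fixture +x: 0 at rest (80 mm from the stop), 0.038 fully back, 0.020 on a clamped housing. A spring closes it: 4.5 N + 0.15 N per mm. Square block 20 x 34 mm, from 2 to 32 mm above the nest floor. A housing held with its underside 13 to 18 mm above the floor passes over the stop and can press the jaw back with its end
- jaw1 (a joint): travel in m of the red jaw of nest1 towards fixture +x: 0 at rest (80 mm from the stop), 0.038 fully back, 0.020 on a clamped housing. A spring closes it: 4.5 N + 0.15 N per mm. Square block 20 x 34 mm, from 2 to 32 mm above the nest floor. A housing held with its underside 13 to 18 mm above the floor passes over the stop and can press the jaw back with its end
- jaw2 (a joint): travel in m of the red jaw of nest2 towards fixture +x: 0 at rest (80 mm from the stop), 0.038 fully back, 0.020 on a clamped housing. A spring closes it: 4.5 N + 0.15 N per mm. Square block 20 x 34 mm, from 2 to 32 mm above the nest floor. A housing held with its underside 13 to 18 mm above the floor passes over the stop and can press the jaw back with its end
- jaw0_face (a point): middle of the pressing face of jaw0, 17 mm above the nest floor; moves with the jaw
- jaw1_face (a point): middle of the pressing face of jaw1, 17 mm above the nest floor; moves with the jaw
- jaw2_face (a point): middle of the pressing face of jaw2, 17 mm above the nest floor; moves with the jaw
- cover: loose amber acrylic cover plate 170 (x) x 252 (y) x 6 mm, 0.4 kg, with two 13 mm holes at (-68, +112) and (+68, -112) mm over the pins; starts resting on the posts. Origin: centre of its underside. Black handle bar on top in the middle: 18 mm thick (x), 100 mm long (y), from 6 to 46 mm above the underside. Off the pins when its underside is over 84 mm above the table; tilted, it jams
- finished: the finished housing of a ceiling-lamp driver: black box 100 (x) x 36 (y) x 40 (z) mm with two thin grey bands, about 0.2 kg. Origin: centre of its underside, z up; either end may point forward. It carries a yellow panel 50 x 26 mm with dark lines on its top. At the start it is clamped in the middle nest, under the cover
- blank0: a blank housing of a ceiling-lamp driver: black box 100 (x) x 36 (y) x 40 (z) mm with two thin grey bands, about 0.2 kg. Origin: centre of its underside, z up; either end may point forward. Plain top, no yellow panel. Two or three blanks are present (None if absent), lying on the table on the robot's left
- blank1: a blank housing of a ceiling-lamp driver: black box 100 (x) x 36 (y) x 40 (z) mm with two thin grey bands, about 0.2 kg. Origin: centre of its underside, z up; either end may point forward. Plain top, no yellow panel. Two or three blanks are present (None if absent), lying on the table on the robot's left
- blank2: a blank housing of a ceiling-lamp driver: black box 100 (x) x 36 (y) x 40 (z) mm with two thin grey bands, about 0.2 kg. Origin: centre of its underside, z up; either end may point forward. Plain top, no yellow panel. Two or three blanks are present (None if absent), lying on the table on the robot's left
- tray: fixed blue open tray 160 (x) x 130 (y) mm, walls 4 mm thick and 28 mm high, inner floor 4 mm above the table. Origin: centre of its underside
- mat: fixed thin blue mat 280 (x) x 200 (y) x 3 mm. Origin: centre of its underside. The cover fits on it with its long side along the mat's long side
- console: fixed white console box 100 (x) x 130 (y) x 45 mm with the big green start button in the middle of its top. Origin: centre of its underside
- start (a joint): travel in m of the start button: 0 = released, 0.006 = fully down; springs back; about 5 N to press fully
- start_top (a point): centre of the top of the start button, 16 mm radius; press straight down
- spool: small aluminium spool, 44 mm diameter, 40 mm high, standing on the table; leave alone. Origin: centre of its underside
- driver: screwdriver 170 mm long lying on the table; leave alone
- mug: white mug 76 mm wide, 90 mm high; leave alone. Origin: centre of its underside
Things that resemble listed ones, but are neither listed nor needed, are in the scene too. Leave any white look-alike of the blank2 alone. What is shaped like the blank1 but turquoise is not meant.

How it is judged:
By the outcome, as a careful person would: the job done as asked, in the order asked, and still so for the second after the job is handed in, with the robot touching nothing.
Of blank0, blank1, blank2 only 2 to 3 are there at a start; the rules pass over those that are not, and their reading is None.
At some moment in a run one of blank0, blank1, blank2 may be knocked a few centimetres aside while the robot is not near it.
It also fails if it takes over 210 s, if anything falls off the work surface, if the arm or the gripper's body presses on something with over 40 N, if the wrist force passes 120 N, or if a joint passes its speed limit or range.

## Working session

There is one attempt and no reset: what is moved stays moved. The work goes in short steps, Python scripts to look and compute and a tool call to move; the robot and the scene stay as the last step left them, time stands still between calls to the robot, and variables do not carry over. Pictures are saved under pics/ and viewed, at most 14 in all, crops included, and the job is handed in when it is done.

Besides the shell and the picture viewer there is one more tool, called after "Call:" as name(argument=value, ...), one argument or row to a line, values as JSON. play_rows: Moves the arm, as the interface text tells. Its arguments: {"type":"object","properties":{"moves":{"type":"array","items":{"type":"array","items":{"type":"array","items":{"type":"number"}}}},"fingers":{"type":"number"},"newtons":{"type":"number"}},"required":["moves"]}

```bash
mkdir -p pics; cat > h.py <<'E'
import numpy as np, cv2
from scipy.spatial.transform import Rotation as R
from bench import env
def cam(name):
    s=env.observe(); im,d=env.capture(name); c=env.camera_info(name)
    K=np.array([[c['fx'],0,c['cx']],[0,c['fy'],c['cy']],[0,0,1.]]); D=np.array(c['dist'],float)
    if 'extrinsics' in c: T=np.linalg.inv(np.array(c['extrinsics']))
    else:
        W=np.eye(4); W[:3,:3]=R.from_rotvec(s['tool_rot']).as_matrix(); W[:3,3]=s['eef_pos']; T=W@np.array(c['mount'])
    return im,d,K,D,T
def cloud(d,K,D,T):
    h,w=d.shape; u,v=np.meshgrid(np.arange(w),np.arange(h))
    p=cv2.undistortPoints(np.stack([u,v],-1).reshape(-1,1,2).astype(np.float64),K,D).reshape(h,w,2)
    P=np.stack([p[...,0]*d,-p[...,1]*d,-d],-1)
    P=P@T[:3,:3].T+T[:3,3]; P[d==0]=np.nan
    return P
def st():
    s=env.observe(); r=R.from_rotvec(s['tool_rot']).as_matrix()
    print('t',round(s['t'],2),'pos',np.round(s['eef_pos'],4),'yaw(y-axis)',np.round(np.degrees(np.arctan2(r[1,1],r[0,1])),2),'z',np.round(r[:,2],3),'F',np.round(s['wrist_force'],1),'w',round(s['grip_width'],4),'ff',s['finger_force'],'q',np.round(s['qpos'],2)); return s
E
python3 - <<'E'
from h import *
s=st(); print(R.from_rotvec(s['tool_rot']).as_matrix().round(3))
for n in('scene','top'):
    im,d,K,D,T=cam(n); cv2.imwrite(f'pics/{n}0.png',im); P=cloud(d,K,D,T); np.savez(f'{n}0.npz',im=im,P=P,T=T)
    print(n,T[:3,3].round(3))
E
```

```text
t 0.0 pos [ 0.1972 -0.5131  0.2181] yaw(y-axis) -68.98 z [-0.     0.001 -1.   ] F [ 0.3 -0.9 -0.4] w 0.0928 ff 0.0 q [-1.29  0.35  1.65 -0.    1.14 -0.08]
[[ 0.933  0.359 -0.   ]
 [ 0.359 -0.933  0.001]
 [ 0.    -0.001 -1.   ]]
scene [1.312 0.181 0.882]
top [0.388 0.062 1.169]
```

View pics/top0.png

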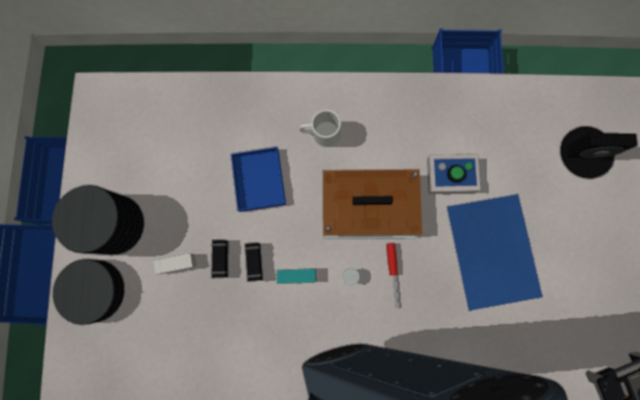

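View pics/scene0.png

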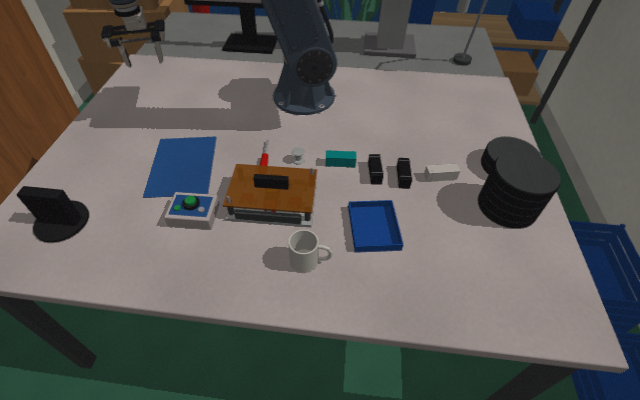

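Top view: two plain black blanks at (220,258) and (254,261), white look-alike (174,263), turquoise (296,275). Cover is at (372,203) with its handle, mat (495,252), console (455,173), tray (259,179), spool (351,276), screwdriver (393,270), mug (325,125).

```bash
cat > seg.py <<'E'
from h import *
def rect(P,m,name):
    q=P[m]; q=q[~np.isnan(q[:,0])]
    z=np.median(q[:,2]); 
    (c,wh,a)=cv2.minAreaRect((q[:,:2]*1000).astype(np.float32))
    b=cv2.boxPoints((c,wh,a)); e=max((b[1]-b[0],b[2]-b[1]),key=np.linalg.norm)
    print(name,'n',len(q),'c',np.round(c,1),'wh',np.round(wh,1),'longaxis deg',round(np.degrees(np.arctan2(e[1],e[0]))%180,1),'z med/max',(z*1000).round(1),(np.nanpercentile(q[:,2],98)*1000).round(1))
def box(shape,u0,v0,u1,v1):
    m=np.zeros(shape,bool); m[v0:v1,u0:u1]=1; return m
E
python3 - <<'E'
from seg import *
f=np.load('top0.npz'); im=f['im'];P=f['P']; z=P[...,2]
h=cv2.cvtColor(im,cv2.COLOR_BGR2HSV); H,S,V=h[...,0],h[...,1],h[...,2]; sh=z.shape
print('table z',np.nanmedian(z[300:330,150:250]))
rect(P,box(sh,205,230,235,290)&(z>.025),'blankA')
rect(P,box(sh,238,230,270,290)&(z>.025),'blankB')
rect(P,box(sh,315,160,430,245)&(z>.055)&(z<.075),'cover')
rect(P,box(sh,340,185,405,220)&(z>.09),'handle')
rect(P,box(sh,440,190,550,315)&(S>100)&(z<.02),'mat')
rect(P,box(sh,425,150,484,197)&(z>.035),'console')
rect(P,box(sh,445,160,470,186)&(S>120)&(H>40)&(H<85)&(z>.045),'button')
rect(P,box(sh,225,140,295,215)&(S>100),'tray')
rect(P,box(sh,225,140,295,215)&(z>.02),'tray walls')
rect(P,box(sh,335,260,365,290)&(z>.025),'spool')
rect(P,box(sh,295,105,345,142)&(z>.025),'mug')
rect(P,box(sh,275,265,318,288)&(z>.025),'turq')
rect(P,box(sh,384,238,402,310)&(z>.006),'driver')
E
```

```text
table z -0.0005762857608690997
blankA n 560 c [415.1 372.3] wh [98.7 37.6] longaxis deg 1.4 z med/max 39.5 44.3
blankB n 576 c [407.8 284.5] wh [100.   37.2] longaxis deg 6.7 z med/max 39.5 44.2
cover n 6089 c [565.5 -21.3] wh [171.3 253.2] longaxis deg 91.4 z med/max 64.2 68.6
handle n 316 c [564.1 -20.1] wh [17.  98.9] longaxis deg 91.4 z med/max 103.6 108.5
mat n 7583 c [ 445.9 -350.5] wh [275.4 196.9] longaxis deg 10.7 z med/max 2.9 7.5
console n 1824 c [ 649.1 -241.4] wh [100.3 129.9] longaxis deg 91.8 z med/max 46.4 67.9
button n 192 c [ 647.9 -253.5] wh [35.9 58.9] longaxis deg 105.6 z med/max 64.6 70.8
tray n 2723 c [630.3 281.9] wh [158.3 127.9] longaxis deg 9.6 z med/max 4.9 28.9
tray walls n 403 c [631.5 283.7] wh [161.4 130.9] longaxis deg 9.8 z med/max 27.4 32.6
spool n 229 c [375.2  29.9] wh [41.2 41.6] longaxis deg 135.5 z med/max 39.6 43.1
mug n 598 c [770. 110.] wh [100.   76.1] longaxis deg 61.6 z med/max 70.0 93.2
turq n 564 c [373.7 171.3] wh [ 36.2 100.8] longaxis deg 93.3 z med/max 39.8 44.2
driver n 395 c [379.7 -83.6] wh [169.5  26.1] longaxis deg 7.2 z med/max 21.8 28.5
```

```bash
cat >> h.py <<'E'
def go(x,y,z,yaw=None):
    s=st(); r=R.from_rotvec(s['tool_rot']).as_matrix()
    d=r.T@(np.array([x,y,z])-s['eef_pos'])*100
    a=0
    if yaw is not None:
        cur=np.degrees(np.arctan2(r[1,1],r[0,1])); a=-((yaw-cur+90)%180-90)
    print('SHIFT cm',d.round(2),'turn',round(a,2),'| j6 if plain: q6 range +-164')
E
python3 -c "
from h import *
go(.5645,-.0205,.20,1.4)"
```

```text
t 0.1 pos [ 0.1972 -0.5131  0.2182] yaw(y-axis) -68.98 z [-0.     0.001 -1.   ] F [-1.3 -0.6 -0.9] w 0.0934 ff 0.0 q [-1.29  0.35  1.65  0.    1.14 -0.08]
SHIFT cm [ 51.95 -32.81   1.85] turn -70.38 | j6 if plain: q6 range +-164
```

Call:
play_rows(
  moves=[
    [[17.3,-10.9,0.3,0],[17.3,-10.9,0.3,0],[17.3,-10.9,0.3,0],[17.3,-10.9,0.3,0],[17.3,-10.9,0.3,0]],
  ],
  fingers=-1,
  newtons=50,
)

```text
t: 0.6
eef_pos: [0.3216, -0.3459, 0.2154]
tool_rot: [-3.086, -0.579, -0.0]
wrist_force: [-0.0, -0.5, 0.3]
grip_width: 0.0932
finger_force: 0.0
```

Call:
play_rows(
  moves=[
    [[17.3,-10.9,0.3,0],[17.3,-10.9,0.3,0],[17.3,-10.9,0.3,0],[17.3,-10.9,0.3,0],[17.3,-10.9,0.3,0]],
  ],
)

```text
t: 1.1
eef_pos: [0.444, -0.1828, 0.2124]
tool_rot: [-3.087, -0.579, -0.0]
wrist_force: [-1.0, -0.4, 0.3]
grip_width: 0.0928
finger_force: 0.0
```

Call:
play_rows(
  moves=[
    [[17.3,-10.9,0.3,0],[17.3,-10.9,0.3,0],[17.3,-10.9,0.3,0],[17.3,-10.9,0.3,0],[17.3,-10.9,0.3,0]],
  ],
)

```text
t: 1.6
eef_pos: [0.5664, -0.0195, 0.2091]
tool_rot: [-3.088, -0.577, -0.0]
wrist_force: [-0.7, -0.0, -0.3]
grip_width: 0.093
finger_force: 0.0
```

Call:
play_rows(
  moves=[
    [[0,0,0,-8],[0,0,0,-16],[0,0,0,-24],[0,0,0,-32],[0,0,0,-40]],
  ],
)

```text
t: 2.1
eef_pos: [0.5641, -0.0237, 0.2094]
tool_rot: [-2.703, -1.601, 0.001]
wrist_force: [0.7, -0.4, 0.3]
grip_width: 0.0932
finger_force: 0.0
```

Call:
play_rows(
  moves=[
    [[0,0,0,-8],[0,0,0,-16],[0,0,0,-24],[0,0,0,-30.4],[0,0,0,-30.4]],
  ],
)

```text
t: 2.6
eef_pos: [0.5641, -0.0235, 0.2094]
tool_rot: [-2.193, -2.249, 0.001]
wrist_force: [-0.1, 0.0, 0.4]
grip_width: 0.093
finger_force: 0.0
```

```bash
python3 -c "
from h import *
go(.5645,-.0205,.069,1.4)"
```

```text
t 2.6 pos [ 0.5641 -0.0235  0.2094] yaw(y-axis) 1.44 z [-0.001 -0.    -1.   ] F [-0.1  0.   0.4] w 0.093 ff 0.0 q [-0.12  0.39  1.62 -0.    1.13 -0.15]
SHIFT cm [ 0.31  0.05 14.04] turn 0.04 | j6 if plain: q6 range +-164
```

```bash
python3 - <<'E'
from seg import *
im,d,K,D,T=cam('wrist'); P=cloud(d,K,D,T); z=P[...,2]
cv2.imwrite('pics/w1.png',im)
print(T[:3,3])
near=(abs(P[...,0]-.565)<.06)&(abs(P[...,1]+.02)<.09)
rect(P,near&(z>.095)&(z<.12),'handle')
m=(z>.055)&(z<.075); rect(P,m&(abs(P[...,0]-.565)<.11),'cover')
E
```

```text
[0.56161186 0.05822419 0.37450823]
handle n 1666 c [562.7 -17.7] wh [17.9 99.1] longaxis deg 91.6 z med/max 103.0 104.4
cover n 30802 c [566.3 -76. ] wh [179.  372.6] longaxis deg 93.4 z med/max 63.0 64.8
```

View pics/w1.png

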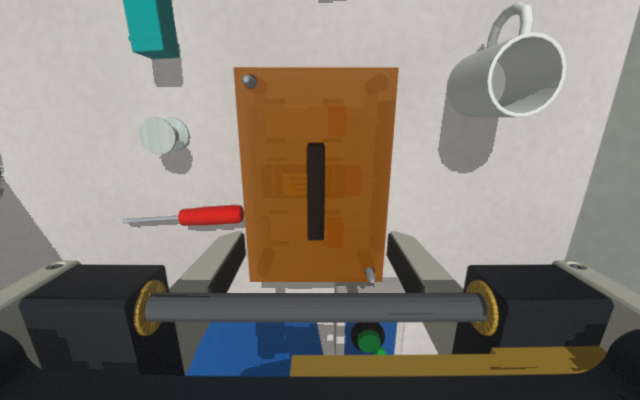

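The wrist view shows the red jaws through the amber plate right of the handle (335,120),(330,225), so fixture +x is roughly world +x. The pins are at (250,80) and (370,275).

Call:
play_rows(
  moves=[
    [[0.42,0,4,0],[0.42,0,8,0],[0.42,0,11,0],[0.42,0,13,0],[0.42,0,14,0]],
  ],
)

```text
t: 3.15
eef_pos: [0.5634, -0.0184, 0.0678]
tool_rot: [-2.196, -2.243, 0.003]
wrist_force: [-0.4, -0.7, -0.4]
grip_width: 0.0928
finger_force: 0.0
```

Call:
play_rows(
  moves=[
    [[0,0,0,0],[0,0,0,0],[0,0,0,0],[0,0,0,0],[0,0,0,0]],
  ],
  fingers=1,
  newtons=50,
)

```text
t: 3.65
eef_pos: [0.5647, -0.0178, 0.0702]
tool_rot: [2.193, 2.248, 0.001]
wrist_force: [0.2, 0.7, 0.3]
grip_width: 0.0578
finger_force: 0.0
```

Call:
play_rows(
  moves=[
    [[0,0,0,0],[0,0,0,0],[0,0,0,0],[0,0,0,0],[0,0,0,0]],
  ],
)

```text
t: 4.15
eef_pos: [0.5643, -0.0178, 0.0696]
tool_rot: [-2.194, -2.249, 0.0]
wrist_force: [4.3, 0.4, 2.1]
grip_width: 0.018
finger_force: 38.0
```

Call:
play_rows(
  moves=[
    [[0,0,-0.4,0],[0,0,-0.9,0],[0,0,-1.5,0],[0,0,-2.2,0],[0,0,-3,0]],
  ],
)

```text
t: 4.65
eef_pos: [0.5643, -0.0178, 0.1003]
tool_rot: [-2.194, -2.249, 0.0]
wrist_force: [0.6, 0.8, -4.3]
grip_width: 0.0178
finger_force: 50.0
```

Call:
play_rows(
  moves=[
    [[0,0,-1.2,0],[0,0,-2.8,0],[0,0,-4.8,0],[0,0,-6.5,0],[0,0,-7.5,0]],
  ],
)

```text
t: 5.15
eef_pos: [0.5648, -0.0179, 0.1767]
tool_rot: [2.193, 2.247, 0.002]
wrist_force: [-0.6, 0.4, -3.3]
grip_width: 0.0178
finger_force: 50.0
```

```bash
python3 - <<'E'
from seg import *
go(.446,-.350,.12,-79.3)
im,d,K,D,T=cam('wrist'); P=cloud(d,K,D,T); z=P[...,2]
cv2.imwrite('pics/w2.png',im)
m=(z>.155)&(z<.185)&(abs(P[...,0]-.565)<.1)&(P[...,1]>-.15)&(P[...,1]<.12)
q=P[m]; A=np.c_[q[:,:2]-q[:,:2].mean(0),np.ones(len(q))]; print('tilt',np.linalg.lstsq(A,q[:,2],rcond=None)[0])
E
```

```text
t 5.15 pos [ 0.5648 -0.0179  0.1767] yaw(y-axis) 1.42 z [ 0.002 -0.    -1.   ] F [-0.6  0.4 -3.3] w 0.0178 ff 49.998371601104736 q [-0.11  0.42  1.66 -0.    1.06 -0.14]
SHIFT cm [-32.91 -12.71   5.66] turn 80.72 | j6 if plain: q6 range +-164
tilt [ 0.0022644  -0.00207258  0.17020185]
```

View pics/w2.png

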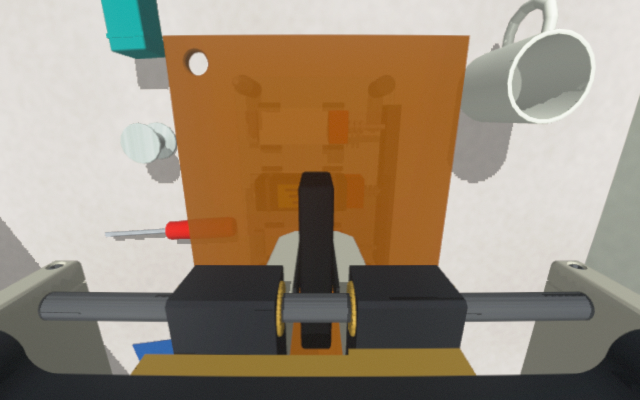

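The cover is level (0.1°) and clear of the pins. Next I carry it to the mat.

Call:
play_rows(
  moves=[
    [[-2,-0.8,0,0],[-5.5,-2.1,0,0],[-9.5,-3.7,0,0],[-13.5,-5.2,0,0],[-17.5,-6.8,0,0]],
  ],
)

```text
t: 5.7
eef_pos: [0.4998, -0.1958, 0.1744]
tool_rot: [-2.193, -2.249, 0.0]
wrist_force: [1.1, -0.3, -4.8]
grip_width: 0.0171
finger_force: 50.0
```

Call:
play_rows(
  moves=[
    [[-4,-1.5,0,0],[-8,-3.1,0,0],[-11.5,-4.4,0,0],[-14.2,-5.4,0,0],[-15.4,-5.9,0,0]],
  ],
)

```text
t: 6.2
eef_pos: [0.4444, -0.3518, 0.1742]
tool_rot: [-2.196, -2.246, 0.0]
wrist_force: [0.9, 0.1, -3.6]
grip_width: 0.0179
finger_force: 50.0
```

Call:
play_rows(
  moves=[
    [[0,0,0,6],[0,0,0,14],[0,0,0,22],[0,0,0,30],[0,0,0,38]],
  ],
)

```text
t: 6.7
eef_pos: [0.4457, -0.349, 0.1743]
tool_rot: [-2.809, -1.404, 0.0]
wrist_force: [0.7, 0.6, -4.8]
grip_width: 0.0178
finger_force: 50.0
```

Call:
play_rows(
  moves=[
    [[0,0,0,8],[0,0,0,16],[0,0,0,24],[0,0,0,32],[0,0,0,38]],
  ],
)

```text
t: 7.2
eef_pos: [0.4456, -0.349, 0.1743]
tool_rot: [-3.113, -0.413, 0.001]
wrist_force: [0.7, 0.3, -5.3]
grip_width: 0.0177
finger_force: 50.0
```

Call:
play_rows(
  moves=[
    [[0,0,1,3],[0,0,2.5,4.7],[0,0,4.5,4.7],[0,0,6.5,4.7],[0,0,8,4.7]],
  ],
)

```text
t: 7.7
eef_pos: [0.4454, -0.3488, 0.0932]
tool_rot: [-3.126, -0.294, 0.002]
wrist_force: [-0.6, 0.7, -3.5]
grip_width: 0.0176
finger_force: 50.0
```

```bash
python3 - <<'E'
from seg import *
go(.446,-.350,.016,-79.3)
im,d,K,D,T=cam('top'); P=cloud(d,K,D,T); z=P[...,2]; np.savez('top1.npz',im=im,P=P)
cv2.imwrite('pics/t1.png',cv2.resize(im[130:330,200:560],None,fx=2,fy=2))
E
```

```text
t 7.7 pos [ 0.4454 -0.3488  0.0932] yaw(y-axis) -79.25 z [-0.001  0.001 -1.   ] F [-0.6  0.7 -3.5] w 0.0176 ff 49.998305439949036 q [-0.75  0.54  1.71  0.    0.89  0.64]
SHIFT cm [0.04 0.14 7.72] turn 0.05 | j6 if plain: q6 range +-164
```

View pics/t1.png

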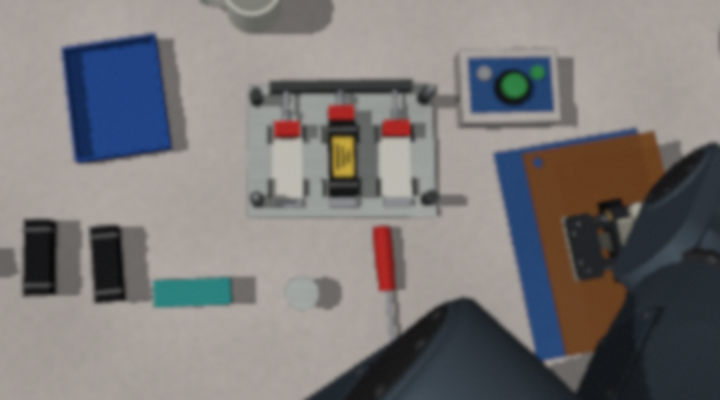

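Fixture uncovered: finished housing with yellow panel in middle nest (crop 343,155), jaws toward +x, both outer nests empty. Big green button at crop (515,86).

Call:
play_rows(
  moves=[
    [[0,0.14,2,0],[0,0.14,4,0],[0,0.14,5.5,0],[0,0.14,6.5,0],[0,0.14,7,0]],
  ],
)

```text
t: 8.25
eef_pos: [0.4458, -0.3509, 0.024]
tool_rot: [-3.127, -0.294, 0.001]
wrist_force: [0.5, 0.1, -4.2]
grip_width: 0.0176
finger_force: 50.0
```

Call:
play_rows(
  moves=[
    [[0,0,0.2,0],[0,0,0.4,0],[0,0,0.6,0],[0,0,0.7,0],[0,0,0.7,0]],
  ],
)

```text
t: 8.75
eef_pos: [0.4458, -0.3513, 0.0177]
tool_rot: [3.128, 0.293, 0.0]
wrist_force: [0.8, 0.1, -4.2]
grip_width: 0.0179
finger_force: 50.0
```

```bash
python3 - <<'E'
from seg import *
st()
f=np.load('top1.npz'); im=f['im'];P=f['P']; z=P[...,2]; sh=z.shape
h=cv2.cvtColor(im,cv2.COLOR_BGR2HSV); H,S,V=h[...,0],h[...,1],h[...,2]
rect(P,box(sh,320,160,425,240)&(z>.006)&(z<.018),'base')
rect(P,box(sh,320,160,425,240)&(z>.006)&(z<.09),'fixture all')
fx=box(sh,320,160,425,240)
rect(P,box(sh,360,186,382,232)&(z>.045)&(z<.062),'finished')
rect(P,fx&(V<90)&(z>.03)&(z<.048)&(P[...,0]>.63),'rail')
red=fx&((H<8)|(H>172))&(S>140)&(z>.035)
n,l=cv2.connectedComponents(red.astype(np.uint8))
for i in range(1,n):
    if (l==i).sum()>20: rect(P,l==i,'jaw')
E
```

```text
t 8.75 pos [ 0.4458 -0.3513  0.0177] yaw(y-axis) -79.29 z [ 0. -0. -1.] F [ 0.8  0.1 -4.2] w 0.0179 ff 49.99857008457184 q [-0.75  0.66  1.74  0.    0.75  0.63]
base n 4324 c [579.7 -30.5] wh [209.3 282.2] longaxis deg 91.4 z med/max 12.5 17.2
fixture all n 6374 c [579.7 -30.5] wh [209.3 282.2] longaxis deg 91.4 z med/max 13.9 56.9
finished n 563 c [554.1 -21.2] wh [108.6  36.4] longaxis deg 0.5 z med/max 52.5 56.3
rail n 356 c [646.1 -25.4] wh [197.4  22.1] longaxis deg 87.7 z med/max 39.9 44.6
jaw n 92 c [606.5 -20.1] wh [21.2 29.4] longaxis deg 91.1 z med/max 45.3 54.6
jaw n 82 c [586.2  50.2] wh [17.2 28.9] longaxis deg 90.7 z med/max 43.7 49.4
jaw n 94 c [590.1 -91.9] wh [32.1 18.6] longaxis deg 88.6 z med/max 44.5 48.9
```

Call:
play_rows(
  moves=[
    [[0,0,0.1,0],[0,0,0.2,0],[0,0,0.2,0],[0,0,0.2,0],[0,0,0.2,0]],
  ],
)

```text
t: 9.25
eef_pos: [0.4458, -0.3512, 0.0157]
tool_rot: [3.128, 0.293, 0.0]
wrist_force: [0.4, 0.1, -4.6]
grip_width: 0.0177
finger_force: 50.0
```

Call:
play_rows(
  moves=[
    [[0,0,0.05,0],[0,0,0.1,0],[0,0,0.1,0],[0,0,0.1,0],[0,0,0.1,0]],
  ],
)

```text
t: 9.75
eef_pos: [0.4458, -0.3512, 0.0146]
tool_rot: [3.128, 0.293, 0.0]
wrist_force: [0.0, -0.3, -4.2]
grip_width: 0.0179
finger_force: 50.0
```

Call:
play_rows(
  moves=[
    [[0,0,0.05,0],[0,0,0.1,0],[0,0,0.1,0],[0,0,0.1,0]],
  ],
)

```text
t: 10.15
eef_pos: [0.4458, -0.3512, 0.0146]
tool_rot: [3.128, 0.293, 0.0]
wrist_force: [-4.3, 3.4, 10.6]
grip_width: 0.0176
finger_force: 50.0
```

Call:
play_rows(
  moves=[
    [[0,0,0.05,0],[0,0,0.1,0],[0,0,0.1,0],[0,0,0.1,0]],
  ],
)

```text
t: 10.55
eef_pos: [0.4459, -0.3512, 0.0146]
tool_rot: [3.128, 0.294, 0.0]
wrist_force: [-9.2, 6.9, 22.7]
grip_width: 0.0177
finger_force: 50.0
```

Call:
play_rows(
  moves=[
    [[0,0,-0.1,0],[0,0,-0.15,0]],
  ],
)

```text
t: 10.75
eef_pos: [0.4458, -0.3513, 0.0146]
tool_rot: [3.128, 0.293, 0.0]
wrist_force: [-1.8, 0.9, 0.9]
grip_width: 0.0175
finger_force: 50.0
```

Call:
play_rows(
  moves=[
    [[0,0,0,0],[0,0,0,0],[0,0,0,0],[0,0,0,0],[0,0,0,0]],
  ],
  fingers=-1,
)

```text
t: 11.25
eef_pos: [0.4458, -0.3513, 0.014]
tool_rot: [-3.128, -0.293, 0.0]
wrist_force: [0.1, -0.2, -0.0]
grip_width: 0.0533
finger_force: 0.0
```

Call:
play_rows(
  moves=[
    [[0,0,-1,0],[0,0,-5,0],[0,0,-10,0],[0,0,-15,0],[0,0,-20,0]],
  ],
)

```text
t: 11.75
eef_pos: [0.4455, -0.351, 0.217]
tool_rot: [3.127, 0.293, 0.001]
wrist_force: [1.3, -0.2, -0.4]
grip_width: 0.0911
finger_force: 0.0
```

```bash
python3 - <<'E'
from h import *
go(.548,-.10,.215,-88.6)
E
```

```text
t 11.75 pos [ 0.4455 -0.351   0.217 ] yaw(y-axis) -79.28 z [ 0. -0. -1.] F [ 1.3 -0.2 -0.4] w 0.0911 ff 0.0 q [-0.75  0.38  1.61  0.    1.15  0.63]
SHIFT cm [ 14.74 -22.75   0.2 ] turn 9.32 | j6 if plain: q6 range +-164
```

Call:
play_rows(
  moves=[
    [[2.4,-4.4,0,4],[4.8,-8.8,0,9.3],[7.2,-13.2,0,9.3],[9.6,-17.6,0,9.3],[9.6,-17.6,0,9.3]],
  ],
)

```text
t: 12.25
eef_pos: [0.5084, -0.1559, 0.215]
tool_rot: [-3.141, -0.046, -0.002]
wrist_force: [-0.1, -0.4, 0.2]
grip_width: 0.0931
finger_force: 0.0
```

```bash
python3 - <<'E'
from h import *
go(.47,-.02,.215,-88.6)
E
```

```text
t 12.25 pos [ 0.5084 -0.1559  0.215 ] yaw(y-axis) -88.31 z [ 0.001  0.001 -1.   ] F [-0.1 -0.4  0.2] w 0.0931 ff 0.0 q [-0.39  0.32  1.7   0.    1.12  1.16]
SHIFT cm [-3.44e+00 -1.37e+01  1.00e-02] turn 0.29 | j6 if plain: q6 range +-164
```

Call:
play_rows(
  moves=[
    [[-1.1,-4.5,0,0.3],[-2.3,-9,0,0.3],[-3.4,-13.6,0,0.3],[-3.4,-13.6,0,0.3],[-3.4,-13.6,0,0.3]],
  ],
)

```text
t: 12.75
eef_pos: [0.4701, -0.0252, 0.2148]
tool_rot: [3.141, 0.033, 0.002]
wrist_force: [0.1, -0.1, 0.5]
grip_width: 0.0932
finger_force: 0.0
```

```bash
python3 - <<'E'
from seg import *
st()
im,d,K,D,T=cam('wrist'); P=cloud(d,K,D,T); z=P[...,2]; np.savez('w3.npz',im=im,P=P)
cv2.imwrite('pics/w3.png',im)
h=cv2.cvtColor(im,cv2.COLOR_BGR2HSV); H,S,V=h[...,0],h[...,1],h[...,2]
red=((H<8)|(H>172))&(S>140)&(z>.04)&(z<.05)
n,l=cv2.connectedComponents(red.astype(np.uint8))
for i in range(1,n):
    if (l==i).sum()>60: rect(P,l==i,'jaw')
rect(P,(z>.048)&(z<.056)&~(((H<8)|(H>172))&(S>140))&(abs(P[...,1]+.02)<.03)&(P[...,0]<.62),'finished')
rect(P,(z>.034)&(z<.044)&(V<90)&(P[...,0]>.61)&(P[...,0]<.68)&(abs(P[...,1]+.02)<.12),'rail')
rect(P,(z>.034)&(z<.044)&(V<90)&(P[...,0]>.61)&(P[...,0]<.68)&(abs(P[...,1]+.02)<.12),'rail')
st_=(z>.017)&(z<.026)&(P[...,0]<.52)&(P[...,0]>.46)&(abs(P[...,1]+.02)<.12)
n,l=cv2.connectedComponents(st_.astype(np.uint8))
for i in range(1,n):
    if (l==i).sum()>60: rect(P,l==i,'stop')
E
```

```text
t 12.75 pos [ 0.4701 -0.0252  0.2148] yaw(y-axis) -88.79 z [ 0.001 -0.    -1.   ] F [ 0.1 -0.1  0.5] w 0.0932 ff 0.0 q [-0.15  0.21  1.85 -0.    1.08  1.4 ]
jaw n 550 c [607.2 -17.6] wh [19.5 33.1] longaxis deg 91.4 z med/max 43.1 48.9
jaw n 569 c [585.6  53.4] wh [19.2 34.2] longaxis deg 91.0 z med/max 43.0 44.8
jaw n 595 c [589.3 -89.7] wh [20.1 34.4] longaxis deg 91.8 z med/max 43.1 44.8
finished n 2837 c [548.1 -18.2] wh [99.  36.5] longaxis deg 1.2 z med/max 51.3 53.0
rail n 2670 c [637.4 -17.7] wh [ 30.4 230.5] longaxis deg 91.5 z med/max 39.0 41.0
rail n 2670 c [637.4 -17.7] wh [ 30.4 230.5] longaxis deg 91.5 z med/max 39.0 41.0
stop n 266 c [490.7  52.1] wh [11.8 34.8] longaxis deg 91.2 z med/max 20.8 22.6
stop n 266 c [494.1 -92.1] wh [12.2 34.1] longaxis deg 91.4 z med/max 20.9 22.6
stop n 156 c [489.9 -20.2] wh [ 7.  32.6] longaxis deg 91.0 z med/max 21.1 22.4
```

View pics/w3.png

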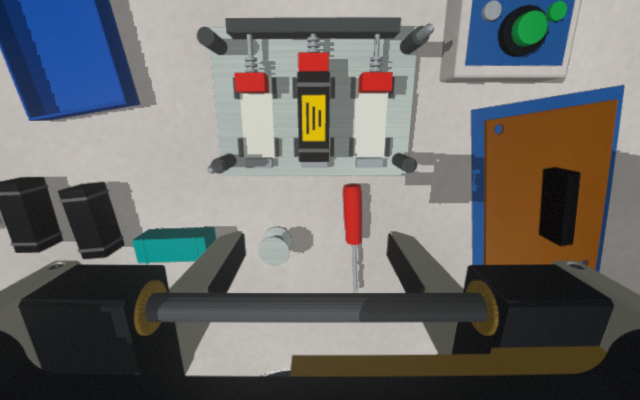

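Wrist view: all three nests are clear, with jaws at (250,82), (314,62), (376,82) and stops near row 160. The cover lies within the mat. I'll take the finished housing next.

```bash
python3 - <<'E'
from seg import *
f=np.load('w3.npz');P=f['P'];im=f['im'];z=P[...,2]
rect(P,(z>.044)&(z<.054)&(P[...,1]<-.27)&(P[...,0]<.6),'handle now')
go(.548,-.0188,.0170,-88.6)
E
```

```text
handle now n 1128 c [ 442.7 -349.4] wh [100.1  19.3] longaxis deg 10.9 z med/max 48.1 49.8
t 12.8 pos [ 0.4704 -0.0259  0.2147] yaw(y-axis) -88.87 z [ 0.001 -0.    -1.   ] F [-0.2 -0.9 -0.5] w 0.0927 ff 0.0 q [-0.15  0.21  1.85 -0.    1.08  1.4 ]
SHIFT cm [ 7.76 -0.57 19.78] turn -0.27 | j6 if plain: q6 range +-164
```

Call:
play_rows(
  moves=[
    [[4,-0.3,0,-0.27],[7.75,-0.57,2,-0.27],[7.75,-0.57,6,-0.27],[7.75,-0.57,10,-0.27],[7.75,-0.57,12,-0.27]],
  ],
  fingers=-0.5,
  newtons=60,
)

```text
t: 13.3
eef_pos: [0.5464, -0.0197, 0.0908]
tool_rot: [-3.141, -0.035, 0.006]
wrist_force: [-0.7, 0.9, 0.4]
grip_width: 0.0697
finger_force: 0.0
```

```bash
python3 - <<'E'
from h import *
go(.548,-.0188,.0170,-88.6)
E
```

```text
t 13.3 pos [ 0.5464 -0.0197  0.0908] yaw(y-axis) -88.72 z [-0.004  0.    -1.   ] F [-0.7  0.9  0.4] w 0.0697 ff 0.0 q [-0.12  0.51  1.76 -0.    0.87  1.43]
SHIFT cm [ 0.19 -0.08  7.38] turn -0.12 | j6 if plain: q6 range +-164
```

Call:
play_rows(
  moves=[
    [[0,0,3,0],[0,0,5,0],[0,0,6.5,0],[0,0,7.4,0],[0,0,7.7,0]],
  ],
)

```text
t: 13.8
eef_pos: [0.5475, -0.0187, 0.0166]
tool_rot: [-3.141, -0.037, 0.001]
wrist_force: [-0.2, -0.0, -0.2]
grip_width: 0.0699
finger_force: 0.0
```

Call:
play_rows(
  moves=[
    [[0,0,0,0],[0,0,0,0],[0,0,0,0],[0,0,0,0],[0,0,0,0]],
  ],
  fingers=1,
)

```text
t: 14.3
eef_pos: [0.5477, -0.0188, 0.0177]
tool_rot: [3.14, 0.039, 0.001]
wrist_force: [-1.0, -4.4, 4.0]
grip_width: 0.0358
finger_force: 60.0
```

Call:
play_rows(
  moves=[
    [[0,0,0,0],[0,0,0,0],[0,0,0,0],[0,0,0,0]],
  ],
)

```text
t: 14.7
eef_pos: [0.5477, -0.0187, 0.0177]
tool_rot: [3.14, 0.038, 0.001]
wrist_force: [-0.8, -5.6, 2.9]
grip_width: 0.0357
finger_force: 60.0
```

Call:
play_rows(
  moves=[
    [[0,0,-0.6,0],[0,0,-1.4,0],[0,0,-2.4,0],[0,0,-3.6,0],[0,0,-5,0]],
  ],
)

```text
t: 15.2
eef_pos: [0.5469, -0.0179, 0.0677]
tool_rot: [-3.141, -0.038, 0.002]
wrist_force: [1.0, -0.1, -2.3]
grip_width: 0.0357
finger_force: 60.0
```

Call:
play_rows(
  moves=[
    [[0,0,-3,0],[0,0,-6,0],[0,0,-8,0],[0,0,-8,0]],
  ],
)

```text
t: 15.6
eef_pos: [0.5492, -0.0182, 0.1506]
tool_rot: [3.141, 0.038, 0.01]
wrist_force: [0.6, 0.3, -2.5]
grip_width: 0.0356
finger_force: 60.0
```

```bash
python3 - <<'E'
from seg import *
go(.631,.283,.148,-80.3)
im,d,K,D,T=cam('wrist'); P=cloud(d,K,D,T); z=P[...,2]
cv2.imwrite('pics/w4.png',im)
m=(z>.165)&(z<.205)&(abs(P[...,1]+.019)<.03)&(abs(P[...,0]-.548)<.08)
q=P[m]; print(len(q),q.min(0),q.max(0)); A=np.c_[q[:,0]-.548,np.ones(len(q))]; print(np.linalg.lstsq(A,q[:,2],rcond=None)[0])
f=np.load('top1.npz');P=f['P'];im=f['im'];z=P[...,2]; rect(P,box(z.shape,225,140,295,215)&(z>.02),'tray walls')
E
```

```text
t 15.6 pos [ 0.5492 -0.0182  0.1506] yaw(y-axis) -88.61 z [ 0.006 -0.001 -1.   ] F [ 0.6  0.3 -2.5] w 0.0356 ff 59.99903619289398 q [-0.12  0.43  1.72  0.    0.98  1.43]
SHIFT cm [  8.91 -29.91   0.29] turn -8.31 | j6 if plain: q6 range +-164
11579 [ 0.49907853 -0.04888383  0.16506562] [0.60019453 0.01098651 0.20498207]
[-0.0265155   0.18498492]
tray walls n 403 c [631.6 283.7] wh [161.3 131.1] longaxis deg 9.4 z med/max 27.5 32.3
```

View pics/w4.png

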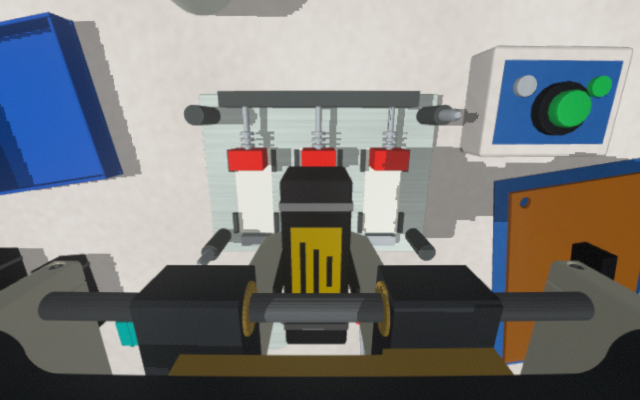

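The finished housing is held level and the middle jaw has sprung back. Moving to the tray.

Call:
play_rows(
  moves=[
    [[0.8,-2.5,0,0],[2,-7,0,0],[3.4,-11.5,0,0],[4.8,-16,0,0],[6.1,-20.5,0,0]],
  ],
)

```text
t: 16.15
eef_pos: [0.6031, 0.1901, 0.1456]
tool_rot: [3.141, 0.038, -0.003]
wrist_force: [1.5, -1.2, -2.2]
grip_width: 0.0357
finger_force: 60.0
```

Call:
play_rows(
  moves=[
    [[1.3,-4.5,0,0],[2.3,-7.8,0,0],[2.8,-9.4,0,0],[2.8,-9.4,0,-4],[2.8,-9.4,0,-8.3]],
  ],
)

```text
t: 16.65
eef_pos: [0.6284, 0.2835, 0.1449]
tool_rot: [3.129, 0.271, -0.004]
wrist_force: [0.3, -0.4, -1.9]
grip_width: 0.0356
finger_force: 60.0
```

Call:
play_rows(
  moves=[
    [[0,0,3,0],[0,0,7,0],[0,0,10,0],[0,0,11,0],[0,0,11,0]],
  ],
)

```text
t: 17.15
eef_pos: [0.6281, 0.2825, 0.035]
tool_rot: [3.129, 0.265, -0.005]
wrist_force: [-0.3, -0.2, -0.5]
grip_width: 0.0358
finger_force: 60.0
```

```bash
python3 - <<'E'
from h import *
go(.6315,.2835,.0105,-80.3)
E
```

```text
t 17.15 pos [0.6281 0.2825 0.035 ] yaw(y-axis) -80.32 z [-0.003 -0.001 -1.   ] F [-0.3 -0.2 -0.5] w 0.0358 ff 59.999147057533264 q [0.36 0.81 1.37 0.   0.97 1.76]
SHIFT cm [ 0.36 -0.04  2.45] turn -0.02 | j6 if plain: q6 range +-164
```

Call:
play_rows(
  moves=[
    [[0.3,0,0.8,0],[0.3,0,1.5,0],[0.3,0,2,0],[0.3,0,2.2,0],[0.3,0,2.3,0]],
  ],
)

```text
t: 17.65
eef_pos: [0.6321, 0.2835, 0.0142]
tool_rot: [-3.13, -0.265, -0.0]
wrist_force: [-0.5, 1.0, -2.4]
grip_width: 0.0361
finger_force: 60.0
```

Call:
play_rows(
  moves=[
    [[0,0,0.1,0],[0,0,0.2,0],[0,0,0.2,0],[0,0,0.2,0]],
  ],
)

```text
t: 18.05
eef_pos: [0.6322, 0.2835, 0.0122]
tool_rot: [-3.13, -0.265, -0.0]
wrist_force: [-0.4, 0.7, -2.1]
grip_width: 0.0356
finger_force: 60.0
```

Call:
play_rows(
  moves=[
    [[0,0,0.1,0],[0,0,0.2,0],[0,0,0.2,0],[0,0,0.2,0]],
  ],
)

```text
t: 18.45
eef_pos: [0.6321, 0.2834, 0.0101]
tool_rot: [3.13, 0.265, -0.0]
wrist_force: [0.1, -0.5, -2.1]
grip_width: 0.036
finger_force: 60.0
```

Call:
play_rows(
  moves=[
    [[0,0,0.1,0],[0,0,0.1,0],[0,0,0.1,0]],
  ],
)

```text
t: 18.75
eef_pos: [0.6323, 0.2835, 0.0097]
tool_rot: [-3.13, -0.265, -0.001]
wrist_force: [-3.0, -1.3, 5.8]
grip_width: 0.0357
finger_force: 60.0
```

Call:
play_rows(
  moves=[
    [[0,0,0,0],[0,0,0,0],[0,0,0,0],[0,0,0,0]],
  ],
  fingers=-0.5,
)

```text
t: 19.15
eef_pos: [0.6321, 0.2834, 0.009]
tool_rot: [3.13, 0.265, -0.0]
wrist_force: [0.0, 0.5, -0.2]
grip_width: 0.0635
finger_force: 0.0
```

Call:
play_rows(
  moves=[
    [[0,0,-1.5,0],[0,0,-5,0],[0,0,-10,0],[0,0,-15,0],[0,0,-20,0]],
  ],
)

```text
t: 19.65
eef_pos: [0.6319, 0.2834, 0.2125]
tool_rot: [-3.13, -0.265, -0.002]
wrist_force: [0.3, -0.1, 0.5]
grip_width: 0.0698
finger_force: 0.0
```

Call:
play_rows(
  moves=[
    [[-4,-1.4,0,0],[-8,-2.8,0,2],[-12,-4.2,0,4.7],[-16,-5.6,0,4.7],[-20,-7,0,4.7]],
  ],
)

```text
t: 20.15
eef_pos: [0.4215, 0.3188, 0.2103]
tool_rot: [-3.138, -0.136, -0.002]
wrist_force: [0.7, -0.4, 0.0]
grip_width: 0.0697
finger_force: 0.0
```

Call:
play_rows(
  moves=[
    [[-4,-1.4,0,0],[-8.8,-2.8,0,0],[-8.8,-2.8,0,0],[-8.8,-2.8,0,0]],
  ],
)

```text
t: 20.55
eef_pos: [0.3329, 0.3395, 0.2104]
tool_rot: [-3.137, -0.139, -0.003]
wrist_force: [0.9, 1.2, 0.4]
grip_width: 0.0697
finger_force: 0.0
```

```bash
python3 - <<'E'
from seg import *
st()
im,d,K,D,T=cam('wrist'); P=cloud(d,K,D,T); z=P[...,2]; np.savez('w5.npz',im=im,P=P)
cv2.imwrite('pics/w5.png',im)
h=cv2.cvtColor(im,cv2.COLOR_BGR2HSV); V=h[...,2];S=h[...,1]
m=(z>.035)&(z<.045)&(V<110)&(P[...,0]>.28)&(P[...,0]<.55)&(P[...,1]>.1)
m=cv2.morphologyEx(m.astype(np.uint8),cv2.MORPH_CLOSE,np.ones((5,5)))
n,l=cv2.connectedComponents(m)
for i in range(1,n):
    if (l==i).sum()>300: rect(P,(l==i)&(z>.035)&(z<.045),'blob'); print(np.mean(np.nonzero(l==i),1).round())
im,d,K,D,T=cam('top'); P=cloud(d,K,D,T); z=P[...,2]
t=box(z.shape,235,150,285,210)&(z>.037)&(z<.05); rect(P,t,'finished in tray')
E
```

```text
t 20.55 pos [0.3329 0.3395 0.2104] yaw(y-axis) -84.92 z [ 0.002  0.001 -1.   ] F [0.9 1.2 0.4] w 0.0697 ff 0.0 q [ 0.7   0.22  1.85 -0.    1.07  2.18]
blob n 682 c [453.2 627.7] wh [ 30.9 127.9] longaxis deg 140.0 z med/max 40.5 44.9
[47. 81.]
blob n 2686 c [412.4 376.7] wh [99.5 35.2] longaxis deg 2.4 z med/max 39.0 40.6
[112. 292.]
blob n 2679 c [405.9 286.9] wh [99.  36.7] longaxis deg 7.1 z med/max 39.0 40.8
[125. 367.]
blob n 736 c [351.9 664.4] wh [143.3  41. ] longaxis deg 30.0 z med/max 40.1 44.8
[148.  61.]
blob n 557 c [359.2 173.2] wh [ 14.7 100.2] longaxis deg 90.3 z med/max 39.0 40.6
[175. 451.]
finished in tray n 505 c [634.3 283.6] wh [101.3  37.5] longaxis deg 9.2 z med/max 44.4 48.9
```

View pics/w5.png

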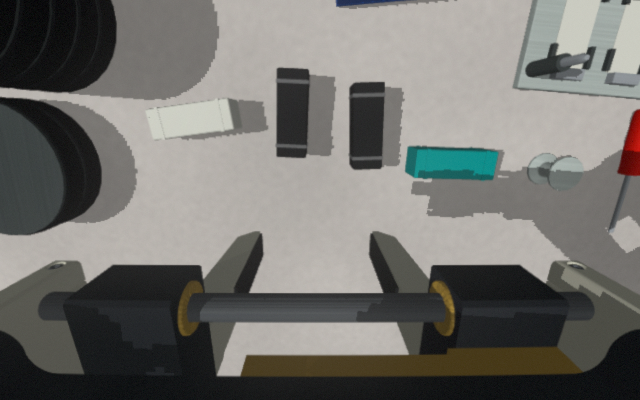

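Wrist view: only two black blanks, at (292,112) and (367,125). The turquoise and white ones are decoys. Finished housing is flat in the tray (top 44 mm). Picking the nearer blank.

```bash
python3 - <<'E'
from h import *
go(.4059,.2869,.004,-82.9)
E
```

```text
t 20.65 pos [0.334  0.3391 0.2098] yaw(y-axis) -85.04 z [ 0.001  0.001 -1.   ] F [ 0.1  0.3 -0.3] w 0.0697 ff 0.0 q [ 0.7   0.23  1.85 -0.    1.07  2.18]
SHIFT cm [ 6.68  5.84 20.59] turn -2.14 | j6 if plain: q6 range +-164
```

Call:
play_rows(
  moves=[
    [[3.3,2.9,0,-2.1],[6.7,5.8,2,-2.1],[6.7,5.8,6,-2.1],[6.7,5.8,10,-2.1],[6.7,5.8,12,-2.1]],
  ],
  fingers=-0.35,
)

```text
t: 21.15
eef_pos: [0.4051, 0.2855, 0.0862]
tool_rot: [3.134, 0.19, -0.005]
wrist_force: [-0.3, 0.9, -0.9]
grip_width: 0.0631
finger_force: 0.0
```

Call:
play_rows(
  moves=[
    [[0,0,3,0],[0,0,5.5,0],[0,0,7,0],[0,0,7.5,0],[0,0,7.5,0]],
  ],
)

```text
t: 21.65
eef_pos: [0.4054, 0.2867, 0.0138]
tool_rot: [3.135, 0.193, -0.001]
wrist_force: [-0.1, -0.1, 0.1]
grip_width: 0.0628
finger_force: 0.0
```

```bash
python3 - <<'E'
from h import *
go(.4059,.2869,.004,-82.9)
E
```

```text
t 21.65 pos [0.4054 0.2867 0.0138] yaw(y-axis) -82.97 z [-0.001 -0.    -1.   ] F [-0.1 -0.1  0.1] w 0.0628 ff 0.0 q [ 0.52  0.58  1.92 -0.    0.64  1.97]
SHIFT cm [ 0.05 -0.02  0.98] turn -0.07 | j6 if plain: q6 range +-164
```

Call:
play_rows(
  moves=[
    [[0,0,0.5,0],[0,0,0.9,0],[0,0,0.9,0]],
  ],
)

```text
t: 21.95
eef_pos: [0.405, 0.2871, 0.0051]
tool_rot: [-3.136, -0.194, -0.0]
wrist_force: [0.4, -0.5, 0.8]
grip_width: 0.0634
finger_force: 0.0
```

Call:
play_rows(
  moves=[
    [[0,0,0,0],[0,0,0,0],[0,0,0,0],[0,0,0,0],[0,0,0,0]],
  ],
  fingers=1,
  newtons=60,
)

```text
t: 22.45
eef_pos: [0.4049, 0.287, 0.0053]
tool_rot: [3.135, 0.194, 0.0]
wrist_force: [-0.0, -2.2, 3.3]
grip_width: 0.0359
finger_force: 60.0
```

Call:
play_rows(
  moves=[
    [[0,0,0,0],[0,0,-1,0],[0,0,-4,0],[0,0,-8,0],[0,0,-11,0]],
  ],
)

```text
t: 22.95
eef_pos: [0.4049, 0.2872, 0.1174]
tool_rot: [-3.135, -0.194, -0.001]
wrist_force: [0.9, 0.5, -2.9]
grip_width: 0.0355
finger_force: 60.0
```

```bash
python3 - <<'E'
from h import *
go(.5462-.026,.053-.0006,.115,-88.6)
E
```

```text
t 22.95 pos [0.4049 0.2872 0.1174] yaw(y-axis) -82.91 z [ 0.001  0.001 -1.   ] F [ 0.9  0.5 -2.9] w 0.0355 ff 59.998560547828674 q [0.52 0.39 1.88 0.   0.87 1.97]
SHIFT cm [ 8.55 24.73  0.23] turn 5.69 | j6 if plain: q6 range +-164
```

Call:
play_rows(
  moves=[
    [[0.8,2.5,0,0],[2.3,6.8,0,0],[3.9,11.3,0,0],[5.5,15.8,0,0],[7,20.2,0,0]],
  ],
)

```text
t: 23.45
eef_pos: [0.4997, 0.0935, 0.1156]
tool_rot: [-3.135, -0.194, -0.0]
wrist_force: [1.4, 0.4, -3.6]
grip_width: 0.0362
finger_force: 60.0
```

Call:
play_rows(
  moves=[
    [[1,3.2,0,0],[1.5,4.5,0,2],[1.5,4.5,0,5.7],[1.5,4.5,0,5.7],[1.5,4.5,0,5.7]],
  ],
)

```text
t: 23.95
eef_pos: [0.5193, 0.0531, 0.1152]
tool_rot: [-3.141, -0.041, 0.001]
wrist_force: [-1.1, 0.3, -2.7]
grip_width: 0.0358
finger_force: 60.0
```

```bash
python3 - <<'E'
from h import *
go(.5462-.026,.053-.0006,.0322,-88.6)
E
```

```text
t 23.95 pos [0.5193 0.0531 0.1152] yaw(y-axis) -88.51 z [-0.  0. -1.] F [-1.1  0.3 -2.7] w 0.0358 ff 59.99868035316467 q [0.01 0.44 1.82 0.   0.89 1.56]
SHIFT cm [0.09 0.08 8.3 ] turn 0.09 | j6 if plain: q6 range +-164
```

Call:
play_rows(
  moves=[
    [[0,0.06,2.5,0],[0,0.06,5,0],[0,0.06,7,0],[0,0.06,8,0],[0,0.06,8.3,0]],
  ],
)

```text
t: 24.45
eef_pos: [0.5192, 0.0524, 0.0315]
tool_rot: [-3.141, -0.04, 0.002]
wrist_force: [0.3, 0.7, -2.9]
grip_width: 0.0358
finger_force: 60.0
```

Call:
play_rows(
  moves=[
    [[0,0,0,0],[0.4,0,0,0],[0.8,0,0,0],[1.2,0,0,0],[1.6,0,0,0]],
  ],
)

```text
t: 24.95
eef_pos: [0.5353, 0.0523, 0.0324]
tool_rot: [-3.141, -0.038, 0.003]
wrist_force: [-6.9, 0.5, -0.0]
grip_width: 0.0355
finger_force: 60.0
```

Call:
play_rows(
  moves=[
    [[0.5,0,0,0],[1,0,0,0],[1.3,0,0,0],[1.3,0,0,0],[1.3,0,0,0]],
  ],
)

```text
t: 25.45
eef_pos: [0.5477, 0.0526, 0.0322]
tool_rot: [-3.141, -0.038, 0.005]
wrist_force: [-7.6, 0.8, 0.8]
grip_width: 0.0357
finger_force: 60.0
```

```bash
python3 - <<'E'
from h import *
go(.5452,.053,.0172,-88.6)
E
```

```text
t 25.45 pos [0.5477 0.0526 0.0322] yaw(y-axis) -88.61 z [-0.003 -0.    -1.   ] F [-7.6  0.8  0.8] w 0.0357 ff 59.99981224536896 q [0.01 0.61 1.78 0.   0.75 1.56]
SHIFT cm [-0.24 -0.05  1.5 ] turn -0.01 | j6 if plain: q6 range +-164
```

Call:
play_rows(
  moves=[
    [[0.1,0,0.2,0],[0.1,0,0.4,0],[0.1,0,0.6,0],[0.1,0,0.8,0],[0.1,0,0.9,0]],
  ],
)

```text
t: 25.95
eef_pos: [0.5486, 0.0526, 0.0231]
tool_rot: [3.141, 0.038, -0.005]
wrist_force: [-7.7, -0.8, 0.8]
grip_width: 0.0358
finger_force: 60.0
```

Call:
play_rows(
  moves=[
    [[0,0,0.2,0],[0,0,0.4,0],[0,0,0.5,0],[0,0,0.5,0]],
  ],
)

```text
t: 26.35
eef_pos: [0.5485, 0.0526, 0.018]
tool_rot: [3.141, 0.038, -0.005]
wrist_force: [-8.7, -0.3, -0.7]
grip_width: 0.0356
finger_force: 60.0
```

Call:
play_rows(
  moves=[
    [[0,0,0.1,0],[0,0,0.1,0],[0,0,0.1,0]],
  ],
)

```text
t: 26.65
eef_pos: [0.5486, 0.0526, 0.0174]
tool_rot: [3.141, 0.038, -0.005]
wrist_force: [-8.5, -0.6, 3.9]
grip_width: 0.0353
finger_force: 60.0
```

Call:
play_rows(
  moves=[
    [[0,0,0.05,0],[-0.1,0,0.05,0],[-0.2,0,0.05,0],[-0.3,0,0.05,0],[-0.3,0,0.05,0]],
  ],
)

```text
t: 27.15
eef_pos: [0.5467, 0.0525, 0.0173]
tool_rot: [-3.141, -0.038, 0.0]
wrist_force: [-6.4, -0.1, 6.4]
grip_width: 0.0357
finger_force: 60.0
```

Call:
play_rows(
  moves=[
    [[0,0,0,0],[0,0,0,0],[0,0,0,0],[0,0,0,0]],
  ],
  fingers=-0.2,
)

```text
t: 27.55
eef_pos: [0.547, 0.0525, 0.0167]
tool_rot: [-3.141, -0.038, -0.001]
wrist_force: [1.0, -0.5, 0.2]
grip_width: 0.0555
finger_force: 0.0
```

Call:
play_rows(
  moves=[
    [[0,0,-2,0],[0,0,-6,0],[0,0,-10,0],[0,0,-15,0],[0,0,-20,0]],
  ],
)

```text
t: 28.05
eef_pos: [0.5463, 0.0525, 0.2185]
tool_rot: [3.141, 0.038, -0.0]
wrist_force: [0.8, -0.2, 0.3]
grip_width: 0.056
finger_force: 0.0
```

```bash
python3 - <<'E'
from h import *
go(.34,.31,.215,-87.5)
E
```

```text
t 28.05 pos [0.5463 0.0525 0.2185] yaw(y-axis) -88.62 z [-0. -0. -1.] F [ 0.8 -0.2  0.3] w 0.056 ff 0.0 q [ 0.01  0.35  1.65 -0.    1.14  1.56]
SHIFT cm [-20.   -26.24   0.35] turn -1.12 | j6 if plain: q6 range +-164
```

Call:
play_rows(
  moves=[
    [[-3,-4,0,0],[-6,-8,0,0],[-9,-12,0,0],[-12,-16,0,0],[-15,-20,0,0]],
  ],
)

```text
t: 28.55
eef_pos: [0.3906, 0.2501, 0.2169]
tool_rot: [-3.141, -0.037, -0.001]
wrist_force: [0.5, 1.4, 0.9]
grip_width: 0.0557
finger_force: 0.0
```

Call:
play_rows(
  moves=[
    [[-3,-4,0,0],[-5,-8,0,0],[-5,-8,0,0],[-5,-8,0,0]],
  ],
)

```text
t: 28.95
eef_pos: [0.3397, 0.328, 0.2166]
tool_rot: [3.141, 0.041, 0.0]
wrist_force: [-0.2, -0.1, 0.5]
grip_width: 0.056
finger_force: 0.0
```

```bash
cat > find.py <<'E'
from seg import *
im,d,K,D,T=cam('wrist'); P=cloud(d,K,D,T); z=P[...,2]
h=cv2.cvtColor(im,cv2.COLOR_BGR2HSV); V=h[...,2]
m=(z>.035)&(z<.045)&(V<110)&(P[...,0]>.25)&(P[...,0]<.6)&(P[...,1]>.1)&(P[...,1]<.58)
m=cv2.morphologyEx(m.astype(np.uint8),cv2.MORPH_CLOSE,np.ones((5,5)))
n,l=cv2.connectedComponents(m)
for i in range(1,n):
    if (l==i).sum()>300: rect(P,(l==i)&(z>.035)&(z<.045),'blob'); print(np.mean(np.nonzero(l==i),1).round())
E
python3 - <<'E'
from find import *
st()
im,d,K,D,T=cam('top'); P=cloud(d,K,D,T); z=P[...,2]
cv2.imwrite('pics/t2.png',cv2.resize(im[130:330,200:560],None,fx=2,fy=2))
rect(P,box(z.shape,320,180,358,240)&(z>.046)&(z<.062)&(P[...,1]<.075)&(P[...,0]<.605)&(P[...,0]>.48)&(P[...,1]>.03),'loaded')
E
```

```text
blob n 2555 c [412.3 376.9] wh [99.1 35.6] longaxis deg 2.9 z med/max 39.0 40.6
[119. 278.]
blob n 919 c [364.6 161.5] wh [20.5 76.8] longaxis deg 91.7 z med/max 39.0 40.6
[166. 450.]
t 29.0 pos [0.3402 0.3273 0.2166] yaw(y-axis) -88.59 z [ 0. -0. -1.] F [ 0.1  0.  -0.5] w 0.0554 ff 0.0 q [ 0.67  0.21  1.85 -0.    1.08  2.21]
loaded n 540 c [551.6  51.3] wh [105.6  36. ] longaxis deg 0.8 z med/max 52.0 56.7
```

View pics/t2.png

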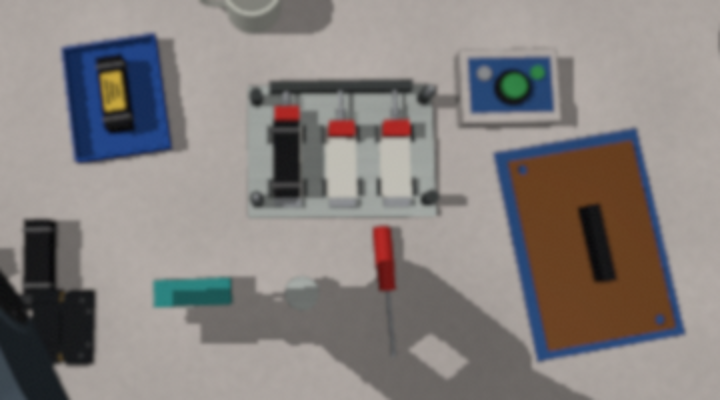

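The view shows nest2's blank flat and clamped, the finished housing in the tray, and the cover centred on the mat. Blank A hasn't moved.

```bash
python3 - <<'E'
from h import *
go(.4123,.3768,.0045,-87.3)
E
```

```text
t 29.05 pos [0.3405 0.3269 0.2166] yaw(y-axis) -88.66 z [ 0. -0. -1.] F [ 0.5 -0.5 -0.1] w 0.0561 ff 0.0 q [ 0.67  0.21  1.85 -0.    1.08  2.21]
SHIFT cm [ 7.3  -4.83 21.21] turn -1.36 | j6 if plain: q6 range +-164
```

Call:
play_rows(
  moves=[
    [[3.6,-2.4,0,-1.3],[7.3,-4.83,2,-1.3],[7.3,-4.83,6,-1.3],[7.3,-4.83,10,-1.3],[7.3,-4.83,12,-1.3]],
  ],
)

```text
t: 29.55
eef_pos: [0.4118, 0.3753, 0.0933]
tool_rot: [3.138, 0.07, -0.005]
wrist_force: [0.7, 0.5, -0.6]
grip_width: 0.0556
finger_force: 0.0
```

Call:
play_rows(
  moves=[
    [[0,0,2,0],[0,0,3,0],[0,0,3,0],[0,0,3,0]],
  ],
)

```text
t: 29.95
eef_pos: [0.4126, 0.3774, 0.0674]
tool_rot: [-3.14, -0.072, -0.001]
wrist_force: [-0.7, -0.0, 0.3]
grip_width: 0.0558
finger_force: 0.0
```

```bash
python3 - <<'E'
from h import *
go(.4123,.3768,.0045,-87.3)
E
```

```text
t 29.95 pos [0.4126 0.3774 0.0674] yaw(y-axis) -87.37 z [ 0.001  0.001 -1.   ] F [-0.7 -0.   0.3] w 0.0558 ff 0.0 q [ 0.66  0.57  1.75 -0.    0.83  2.18]
SHIFT cm [-0.03  0.07  6.29] turn -0.07 | j6 if plain: q6 range +-164
```

Call:
play_rows(
  moves=[
    [[0,0.03,2,0],[0,0.03,4,0],[0,0.03,5.5,0],[0,0.03,6.2,0],[0,0.03,6.2,0]],
  ],
)

```text
t: 30.45
eef_pos: [0.4117, 0.3772, 0.0044]
tool_rot: [3.14, 0.074, -0.001]
wrist_force: [0.1, -0.3, 0.5]
grip_width: 0.0559
finger_force: 0.0
```

Call:
play_rows(
  moves=[
    [[0,0,0,0],[0,0,0,0],[0,0,0,0],[0,0,0,0],[0,0,0,0]],
  ],
  fingers=1,
  newtons=60,
)

```text
t: 30.95
eef_pos: [0.4121, 0.3775, 0.0053]
tool_rot: [-3.14, -0.074, -0.001]
wrist_force: [-0.0, -2.1, 5.8]
grip_width: 0.0355
finger_force: 60.0
```

Call:
play_rows(
  moves=[
    [[0,0,0,0],[0,0,-1,0],[0,0,-4,0],[0,0,-8,0],[0,0,-11,0]],
  ],
)

```text
t: 31.45
eef_pos: [0.4119, 0.3775, 0.1171]
tool_rot: [-3.14, -0.074, -0.001]
wrist_force: [0.7, 0.6, -1.8]
grip_width: 0.0356
finger_force: 60.0
```

```bash
python3 - <<'E'
from h import *
go(.5497-.026,-.0907-.0006,.115,-88.6)
E
```

```text
t 31.45 pos [0.4119 0.3775 0.1171] yaw(y-axis) -87.31 z [ 0.001  0.001 -1.   ] F [ 0.7  0.6 -1.8] w 0.0356 ff 59.99906122684479 q [0.66 0.49 1.72 0.   0.93 2.18]
SHIFT cm [ 8.97 47.36  0.18] turn 1.29 | j6 if plain: q6 range +-164
```

Call:
play_rows(
  moves=[
    [[0.5,2.5,0,0],[1.3,6.8,0,0],[2.1,11.3,0,0],[3,15.8,0,0],[3.9,20.4,0,0]],
  ],
)

```text
t: 31.95
eef_pos: [0.4603, 0.1738, 0.1152]
tool_rot: [-3.14, -0.074, -0.001]
wrist_force: [1.1, -0.1, -2.0]
grip_width: 0.0355
finger_force: 60.0
```

Call:
play_rows(
  moves=[
    [[0.9,4.7,0,0],[1.8,9.4,0,0],[2.7,14.1,0,0],[3.6,18.8,0,0],[4.2,22,0,0]],
  ],
)

```text
t: 32.45
eef_pos: [0.5129, -0.0451, 0.1152]
tool_rot: [3.141, 0.071, 0.001]
wrist_force: [0.4, 0.9, -2.2]
grip_width: 0.0358
finger_force: 60.0
```

Call:
play_rows(
  moves=[
    [[0.5,3,0,0],[0.8,4.9,0,1.3],[0.8,4.9,0,1.3],[0.8,4.9,0,1.3]],
  ],
)

```text
t: 32.85
eef_pos: [0.5226, -0.0907, 0.1148]
tool_rot: [-3.141, -0.038, 0.0]
wrist_force: [0.0, 0.1, -1.3]
grip_width: 0.0355
finger_force: 60.0
```

```bash
python3 - <<'E'
from h import *
go(.5497-.026,-.0907-.0006,.0322,-88.6)
E
```

```text
t 32.85 pos [ 0.5226 -0.0907  0.1148] yaw(y-axis) -88.63 z [-0.  0. -1.] F [ 0.   0.1 -1.3] w 0.0355 ff 59.99922037124634 q [-0.26  0.45  1.8   0.    0.9   1.29]
SHIFT cm [0.11 0.07 8.26] turn -0.03 | j6 if plain: q6 range +-164
```

Call:
play_rows(
  moves=[
    [[0,0.06,2.5,0],[0,0.06,5,0],[0,0.06,7,0],[0,0.06,8,0],[0,0.06,8.26,0]],
  ],
)

```text
t: 33.35
eef_pos: [0.5224, -0.0906, 0.0314]
tool_rot: [-3.141, -0.04, 0.002]
wrist_force: [-0.0, 0.3, -2.1]
grip_width: 0.0359
finger_force: 60.0
```

Call:
play_rows(
  moves=[
    [[0,0,0,0],[0.4,0,0,0],[0.8,0,0,0],[1.2,0,0,0],[1.6,0,0,0]],
  ],
)

```text
t: 33.85
eef_pos: [0.5385, -0.0911, 0.0322]
tool_rot: [-3.141, -0.038, 0.003]
wrist_force: [-6.5, 0.6, 0.7]
grip_width: 0.0358
finger_force: 60.0
```

Call:
play_rows(
  moves=[
    [[0.5,0,0,0],[1,0,0,0],[1.4,0,0,0],[1.4,0,0,0],[1.4,0,0,0]],
  ],
)

```text
t: 34.35
eef_pos: [0.552, -0.0907, 0.0321]
tool_rot: [-3.141, -0.038, 0.004]
wrist_force: [-8.8, -0.3, 2.1]
grip_width: 0.0358
finger_force: 60.0
```

```bash
python3 - <<'E'
from h import *
go(.5532,-.0905,.0172,-88.6)
E
```

```text
t 34.35 pos [ 0.552  -0.0907  0.0321] yaw(y-axis) -88.61 z [-0.003  0.    -1.   ] F [-8.8 -0.3  2.1] w 0.0358 ff 60.000627636909485 q [-0.25  0.62  1.75 -0.    0.77  1.3 ]
SHIFT cm [ 0.13 -0.02  1.49] turn -0.01 | j6 if plain: q6 range +-164
```

Call:
play_rows(
  moves=[
    [[0.13,0,0.2,0],[0.13,0,0.4,0],[0.13,0,0.6,0],[0.13,0,0.8,0],[0.13,0,0.9,0]],
  ],
)

```text
t: 34.85
eef_pos: [0.5531, -0.0907, 0.0229]
tool_rot: [-3.141, -0.038, 0.005]
wrist_force: [-8.4, 0.4, 2.6]
grip_width: 0.0356
finger_force: 60.0
```

Call:
play_rows(
  moves=[
    [[0,0,0.2,0],[0,0,0.4,0],[0,0,0.5,0],[0,0,0.5,0]],
  ],
)

```text
t: 35.25
eef_pos: [0.553, -0.0907, 0.0179]
tool_rot: [-3.141, -0.038, 0.005]
wrist_force: [-7.6, -0.2, 1.3]
grip_width: 0.0354
finger_force: 60.0
```

Call:
play_rows(
  moves=[
    [[0,0,0.1,0],[0,0,0.1,0],[0,0,0.1,0]],
  ],
)

```text
t: 35.55
eef_pos: [0.5531, -0.0907, 0.0174]
tool_rot: [-3.141, -0.038, 0.004]
wrist_force: [-9.9, 0.7, 6.4]
grip_width: 0.0356
finger_force: 60.0
```

Call:
play_rows(
  moves=[
    [[0,0,0.05,0],[-0.1,0,0.05,0],[-0.2,0,0.05,0],[-0.3,0,0.05,0],[-0.3,0,0.05,0]],
  ],
)

```text
t: 36.05
eef_pos: [0.5513, -0.0908, 0.0173]
tool_rot: [-3.141, -0.038, -0.0]
wrist_force: [-5.3, 1.0, 6.0]
grip_width: 0.0355
finger_force: 60.0
```

Call:
play_rows(
  moves=[
    [[0,0,0,0],[0,0,0,0],[0,0,0,0],[0,0,0,0]],
  ],
  fingers=-0.2,
)

```text
t: 36.45
eef_pos: [0.5514, -0.091, 0.0166]
tool_rot: [3.141, 0.038, 0.001]
wrist_force: [-0.0, 0.4, -0.9]
grip_width: 0.0555
finger_force: 0.0
```

Call:
play_rows(
  moves=[
    [[0,0,-2,0],[0,0,-6,0],[0,0,-10,0],[0,0,-15,0],[0,0,-20,0]],
  ],
)

```text
t: 36.95
eef_pos: [0.5508, -0.0908, 0.2184]
tool_rot: [-3.141, -0.038, 0.001]
wrist_force: [1.2, -0.4, 0.0]
grip_width: 0.0559
finger_force: 0.0
```

Call:
play_rows(
  moves=[
    [[-3,1,0,0],[-6,2,0,0],[-8,3,0,0],[-8,3,0,0],[-8,3,0,0]],
  ],
  fingers=1,
  newtons=20,
)

```text
t: 37.45
eef_pos: [0.4723, -0.1229, 0.2168]
tool_rot: [3.141, 0.037, 0.001]
wrist_force: [1.5, -0.4, 0.8]
grip_width: 0.0203
finger_force: 0.0
```

```bash
python3 - <<'E'
from seg import *
st()
im,d,K,D,T=cam('wrist'); P=cloud(d,K,D,T); z=P[...,2]; cv2.imwrite('pics/w6.png',im)
h=cv2.cvtColor(im,cv2.COLOR_BGR2HSV); H,S,V=h[...,0],h[...,1],h[...,2]
red=((H<8)|(H>172))&(S>140)&(z>.04)&(z<.049)&(P[...,0]>.55)
n,l=cv2.connectedComponents(red.astype(np.uint8))
for i in range(1,n):
    if (l==i).sum()>60: rect(P,l==i,'jaw')
for y in(-.09,.053): rect(P,(z>.048)&(z<.056)&(V<130)&(abs(P[...,1]-y)<.03)&(P[...,0]<.62)&(P[...,0]>.48)&~(((H<8)|(H>172))&(S>140)),'housing')
g=((H>40)&(H<85)&(S>120)&(z>.05)&(P[...,1]<-.15)).astype(np.uint8)
n,l=cv2.connectedComponents(g)
for i in range(1,n):
    if (l==i).sum()>60: rect(P,l==i,'green'); print(np.nanmean(P[l==i],0))
f=np.load('w3.npz');P=f['P'];im=f['im'];z=P[...,2];h=cv2.cvtColor(im,cv2.COLOR_BGR2HSV); H,S,V=h[...,0],h[...,1],h[...,2]
g=((H>40)&(H<85)&(S>120)&(z>.058)&(P[...,1]<-.15)).astype(np.uint8)
n,l=cv2.connectedComponents(g)
for i in range(1,n):
    if (l==i).sum()>60: rect(P,l==i,'green w3')
E
```

```text
t 37.45 pos [ 0.4723 -0.1229  0.2168] yaw(y-axis) -88.66 z [ 0.001 -0.    -1.   ] F [ 1.5 -0.4  0.8] w 0.0203 ff 0.0 q [-0.35  0.24  1.81  0.    1.09  1.2 ]
jaw n 566 c [609.5 -89.7] wh [19.6 32.6] longaxis deg 90.2 z med/max 43.1 44.6
jaw n 559 c [605.7  53.9] wh [19.3 35.2] longaxis deg 90.0 z med/max 42.9 44.5
jaw n 574 c [587.3 -18.4] wh [19.3 35.2] longaxis deg 90.8 z med/max 42.9 44.5
housing n 2764 c [549.1 -88.7] wh [98.5 36. ] longaxis deg 1.3 z med/max 51.0 52.6
housing n 2766 c [542.2  58.8] wh [104.8  48.7] longaxis deg 0.3 z med/max 50.9 52.6
green n 165 c [ 663.  -272.6] wh [16.3 18.4] longaxis deg 136.3 z med/max 50.6 52.0
[ 0.66290065 -0.27266111  0.05073879]
green n 977 c [ 643.6 -240.9] wh [32.7 37.2] longaxis deg 131.3 z med/max 65.8 67.6
[ 0.64169476 -0.23795759  0.06501386]
green w3 n 955 c [ 642.2 -238.5] wh [31.3 31.6] longaxis deg 128.6 z med/max 65.8 67.6
```

View pics/w6.png

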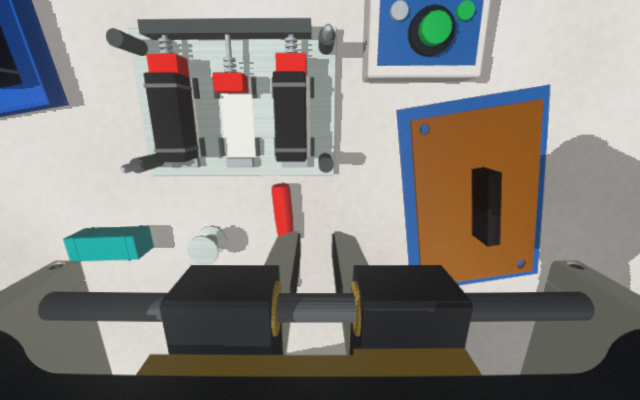

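Both loaded jaws are back about 20 mm and the housings lie flat (tops about 51 mm). Button is at (436,28), near (0.643, -0.239, 0.066) in the world frame.

```bash
python3 - <<'E'
from h import *
go(.643,-.239,.085,-88.6)
E
```

```text
t 37.5 pos [ 0.4726 -0.1227  0.2167] yaw(y-axis) -88.63 z [ 0.001 -0.    -1.   ] F [0.2 0.  1.2] w 0.0164 ff 0.0 q [-0.35  0.24  1.81  0.    1.09  1.2 ]
SHIFT cm [16.74 12.03 13.18] turn -0.03 | j6 if plain: q6 range +-164
```

Call:
play_rows(
  moves=[
    [[4,2.9,0,0],[8,5.8,0,0],[12,8.6,0,0],[16.7,12,0,0],[16.7,12,0,0]],
  ],
)

```text
t: 38.0
eef_pos: [0.6451, -0.2405, 0.2144]
tool_rot: [3.141, 0.037, -0.0]
wrist_force: [0.7, 0.3, -0.0]
grip_width: 0.0005
finger_force: 0.0
```

Call:
play_rows(
  moves=[
    [[0,0,4,0],[0,0,8,0],[0,0,11,0],[0,0,12.5,0],[0,0,12.5,0]],
  ],
)

```text
t: 38.5
eef_pos: [0.6412, -0.2378, 0.0896]
tool_rot: [-3.14, -0.039, 0.005]
wrist_force: [-0.1, -0.7, 0.7]
grip_width: 0.0004
finger_force: 0.0
```

```bash
python3 - <<'E'
from h import *
go(.643,-.239,.060,-88.6)
E
```

```text
t 38.5 pos [ 0.6412 -0.2378  0.0896] yaw(y-axis) -88.58 z [-0.003  0.001 -1.   ] F [-0.1 -0.7  0.7] w 0.0004 ff 0.0 q [-0.42  0.73  1.37  0.    1.05  1.12]
SHIFT cm [0.19 0.13 2.96] turn 0.02 | j6 if plain: q6 range +-164
```

Call:
play_rows(
  moves=[
    [[0,0,1,0],[0,0,2,0],[0,0,2.5,0],[0,0,2.8,0],[0,0,2.8,0]],
  ],
)

```text
t: 39.0
eef_pos: [0.642, -0.2387, 0.0638]
tool_rot: [3.141, 0.038, 0.001]
wrist_force: [-0.6, 1.2, 3.7]
grip_width: 0.0003
finger_force: 1.7
```

Call:
play_rows(
  moves=[
    [[0,0,0.1,0],[0,0,0.2,0],[0,0,0.2,0],[0,0,0.2,0]],
  ],
)

```text
t: 39.4
eef_pos: [0.6419, -0.2387, 0.0618]
tool_rot: [3.141, 0.038, 0.001]
wrist_force: [-1.0, 2.0, 4.1]
grip_width: 0.0002
finger_force: 2.3
```

Call:
play_rows(
  moves=[
    [[0,0,0.1,0],[0,0,0.2,0],[0,0,0.2,0],[0,0,0.2,0]],
  ],
)

```text
t: 39.8
eef_pos: [0.6421, -0.2388, 0.0611]
tool_rot: [3.141, 0.038, 0.001]
wrist_force: [-6.5, 3.9, 17.4]
grip_width: 0.0004
finger_force: 8.4
```

Call:
play_rows(
  moves=[
    [[0,0,0.1,0],[0,0,0.1,0],[0,0,0.1,0]],
  ],
)

```text
t: 40.1
eef_pos: [0.6421, -0.2388, 0.061]
tool_rot: [3.141, 0.038, 0.001]
wrist_force: [-9.1, 4.8, 24.1]
grip_width: 0.0008
finger_force: 12.0
```

The button is against its end stop. I'll let go, back off and check.

Call:
play_rows(
  moves=[
    [[0,0,-0.5,0],[0,0,-2,0],[0,0,-6,0],[0,0,-10,0],[0,0,-15,0]],
  ],
)

```text
t: 40.6
eef_pos: [0.641, -0.2386, 0.2092]
tool_rot: [-3.141, -0.038, 0.004]
wrist_force: [0.6, 0.0, -0.1]
grip_width: 0.0004
finger_force: 0.0
```

Call:
play_rows(
  moves=[
    [[-5,0,0,0],[-10,0,0,0],[-15,0,0,0],[-18,0,0,0],[-18,0,0,0]],
  ],
)

```text
t: 41.1
eef_pos: [0.4591, -0.2432, 0.2092]
tool_rot: [3.141, 0.035, -0.001]
wrist_force: [0.6, -0.8, 0.6]
grip_width: 0.0006
finger_force: 0.0
```

Call:
play_rows(
  moves=[
    [[0,0,0,0],[0,0,0,0],[0,0,0,0],[0,0,0,0],[0,0,0,0]],
  ],
)

```text
t: 41.6
eef_pos: [0.4622, -0.243, 0.2083]
tool_rot: [-3.141, -0.039, 0.0]
wrist_force: [0.2, 1.0, -0.3]
grip_width: 0.0003
finger_force: 0.0
```

```bash
python3 - <<'E'
from seg import *
st()
im,d,K,D,T=cam('top'); P=cloud(d,K,D,T); z=P[...,2]
cv2.imwrite('pics/t3.png',im)
E
```

```text
t 41.6 pos [ 0.4622 -0.243   0.2083] yaw(y-axis) -88.59 z [-0.  0. -1.] F [ 0.2  1.  -0.3] w 0.0003 ff 0.0 q [-0.57  0.31  1.73  0.    1.1   0.97]
```

View pics/t3.png

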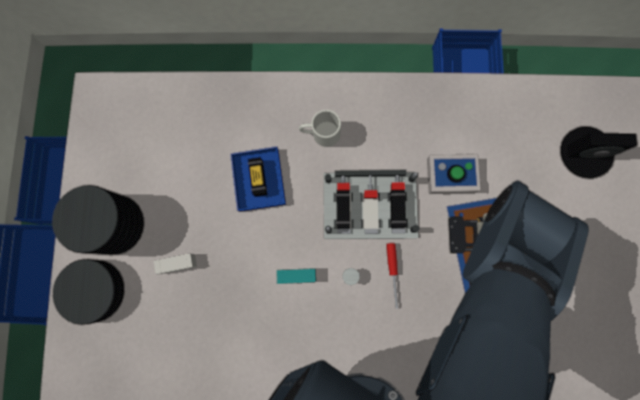

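The final view shows both blanks clamped (342,205) and (397,205), and the finished housing in the tray (258,178). The button is released (457,173), no blanks remain on the table, and the spool, screwdriver and mug haven't moved.

```bash
python3 -c "
from bench import env
print(env.finish_job())"
```

```text
the job is handed in; nothing more can be done
None
```

I handed the job in: the cover is flat on the mat, the finished housing is in the tray, both blanks present are clamped in the two outer nests, and the start button was pressed to its stop and released; the hand-in gave no verdict.

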